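Pull a screwed-in strainer and lay it in the drip tray

ROBOT

A 6-joint arm with a two-finger parallel gripper is mounted at the origin on the work surface. World frame = base frame: x ahead of the robot, y to its left, z up, the work surface at z = 0. Lengths are in m, angles in rad, forces in N, time in s.
With the tool pointing down it reaches from about 0.375 to 0.9 m from the base axis. Payload 3.1 kg.
Tool frame: the origin (TCP) lies on the centre line of the jaws, within the pads' length; the fingertips stand manip.finger_overhang ahead of it and the grasp point (between the pads) is the TCP (manip.finger_overhang is the distance from the TCP to the fingertips, in m); z points along the fingers, x is the direction in which the jaws open and shut, and the axes are right-handed (so a half turn about z gives the same grasp; the last joint's range is limited). The gripper opens to 85 mm and grips with 20 to 120 N. Pads are 22 mm wide; open, the fingers measure 114 mm over their backs; the gripper's body (76 mm by 85 mm) begins 54 mm behind the grasp point. The pads swing forward as they close: fully open they stand 13 mm farther back than shut.
Start: joints at [-1.512, 0.527, 1.433, -0, 1.181, -0.178], TCP at [0.147, -0.607, 0.217] pointing down, gripper open.
Joint ranges: [-3.08, 3.08], [-0.75, 2.2], [0.22, 2.44], [-1.43, 4.57], [0, 2.65], [-2.85, 2.85]. Speed limits (rad/s): [2.79, 2.79, 3.14, 3.14, 3.14, 3.14].

INTERFACE

Orientations are given as a unit quaternion [w, x, y, z].
In Python, from bench import manip, cams, current_clock, current_q, current_joint_velocities, current_effort, current_tool_pos, current_eef_rot, current_contact_force, current_ft_torque, current_gripper_width gives the robot as it stands. Calls block until the motion is done:
- manip.reach(position, orientation): joint-space move of the TCP to a pose.
- manip.line_to(position, attitude=None, rate=0.15): straight line of the TCP; attitude=None keeps the orientation; rate is the mean speed in m/s.
- manip.move_j(angles): joint-space move.
- manip.move_gripper(opening): opening from 0.0 (shut) to 1.0 (fully open); the grip force is fixed at half the most; returns when the fingers have stopped.
- manip.hold(seconds).
- manip.inverse_kinematics(position, orientation): joint angles nearest the present ones, or None.
- cams.camera(name): name is "scene" or "top" or "wrist"; returns a dict with "color" (400x640x3 uint8, blue, green, red), "camera_matrix" (3x3 intrinsics, pixels), "R" (3x3) and "t" (3): a world point X has camera coordinates R X + t; the wrist camera has in their place "T_tool_cam" (4x4, takes a point from camera to tool coordinates, whose origin is the TCP and whose axes are the tool frame's). Camera axes: x right, y down, z forward; pixel columns grow to the right and rows downward; lengths in m; the calibration is good to about 2 mm. A picture is of the moment at which its call begins: read the wrist's pose just before it. There is no depth.
A pose or a line that the arm cannot do raises manip.Unreachable and nothing moves.
- manip.job_done(): hands the job in, once; it reports no verdict.
Readings, each from a call of its own:
- current_clock(): time.
- current_q(): joint angles.
- current_joint_velocities(): joint speeds.
- current_effort(): joint torques, N m.
- current_tool_pos(): TCP position.
- current_eef_rot(): TCP orientation.
- current_contact_force(): force on the tool from outside, world axes, zero at the start.
- current_ft_torque(): the same for the moment, N m.
- current_gripper_width(): opening from 0.0 (shut) to 1.0 (fully open).
Only numpy, scipy, OpenCV 4.12 (cv2) and the standard library are available. Lean on these libraries where they do the work, as an engineer would, in place of code of your own. Each camera call takes 0.05 s, during which the arm holds its last target. There are 200 camera calls.

TASK

Two like strainer pots of a two-component sprayer stand on the bench; pull the strainer of the one beside the drip tray and leave the farther one shut and alone. Its cap has a coarse thread that may be right- or left-handed (the two sides are opposite-handed and unmarked), so feel which way it gives, unscrew it the couple of turns until it is free, lift it straight out and stand it on its foot in the tray. Let go, take it again by the flats of its cap and lay it gently on its side in the tray without letting it drop or topple, then let go; do not shift the other things on the bench.

Things in the scene. Friction and masses are not known exactly. Their poses are not given: they have to be found in the camera images.
- tray: shallow steel drip tray, open above, fixed to the bench: 300 (x) x 240 (y), lip 25 high (wall 3), floor top 3 above the bench. Origin: centre of its underside
- tray_floor (a point): point at the centre of the tray's floor, on its top face (3 above the bench)
- pot_a: aluminium strainer pot fixed to the bench: foot plate 120 x 100 x 10, round body 76 diameter up to 70, then a neck 41 diameter with outside thread (48 diameter) and rim 112 above the bench; brass ports reach 72 to either side along +y and -y at height 38. Origin: centre of its underside, z up the neck. The pot to open is the one nearer the tray; the pots are 180 or more apart, the tray on the -y side of both
- pot_b: second pot, like pot_a in all but the hand of its thread
- pot_a_rim (a point): centre of the rim of pot a's neck, 112 above the bench; bore 35 diameter (the strainer is guided in it with 1 mm play), thread rising 8 mm per turn. One pot has a right-hand thread, the other a left-hand one; which is which is not told
- pot_b_rim (a point): the same on pot b
- strainer_a: strainer of 132 mm, 0.3 to 0.5 kg, one rigid part; starts screwed home in pot_a, axes parallel to the pot's, foot 16 above the bench. Origin: centre of its foot's underside; z from foot to cap. Heights from the foot: steel foot 33 diameter, to 16; screen 30 diameter, bare to 68; octagonal cap 56 across flats, 68 to 102 (flats face +x, -x, +y, -y); grip bar 54 along x, 14 thick, 102 to 132
- strainer_b: like strainer_a, screwed home in pot_b, with the other hand of thread
- strainer_a_grip (a point): point on strainer a's axis in its grip bar, 119 above its foot. Turned the freeing way the cap climbs 8 mm per turn (up to 2 mm axial play) and is free after 1.7 turns; the other way it meets a solid stop within 0.15 rad. Freeing takes 0.1 to 0.3 N m, or 5 to 10 N pushed sideways near an end of the bar. Not free, it cannot be pulled off; free, its foot clears the neck 96 above home
- strainer_b_grip (a point): the same on strainer b
- strainer_a_cap (a point): point on strainer a's axis at mid-height of its cap's flats, 82 above its foot. Centre of mass about 40 above the foot, so it stands on its foot; lying, it rests on a flat of the cap and the rim of the foot, its axis about 10 degrees off level with the cap end higher (cap middle 28, foot centre 16 above the floor)
- strainer_b_cap (a point): the same on strainer b
- wheel: bystander: cart wheel lying flat, 180 diameter, 54 high, black tyre, white hub; origin under its centre
- wrench: bystander: steel spanner lying flat, 200 long along its x; origin under its middle
- screwdriver: bystander: screwdriver lying flat, 220 long along its x; origin under its middle
- brush: bystander: parts brush lying flat, 190 long along its x; origin under its middle
- can: bystander: upright spray can, 64 diameter, 170 high; origin under its centre
- jar: bystander: upright glass jar, 72 diameter, 85 high; origin under its centre
- elbow: bystander: brass pipe elbow lying flat, legs 54 long along its +x and +y, 42 high; origin on the bench under the corner
Not all that is in view belongs to the job. What is shaped like the strainer_b but red or yellow is not meant.

How it is judged:
On the way, in this order (a step that is already met when the one before it is completed fails the run):
1. the strainer of the pot beside the tray is unscrewed and lifted clear out of its pot (((world y of pot_a below 0.19 m and z of strainer_a in the frame of pot_a above 0.105 m) or (world y of pot_b below 0.19 m and z of strainer_b in the frame of pot_b above 0.105 m))), for 0.1 s.
2. it stands upright on its foot in the drip tray, let go (((world y of pot_a below 0.19 m and angle between strainer_a's own z axis and vertical below 0.1 rad and z of strainer_a in the frame of tray_floor below 0.006 m and x of strainer_a in the frame of tray between -0.15 and 0.15 m and y of strainer_a in the frame of tray between -0.12 and 0.12 m and contact force between strainer_a and the fingers below 0.1 N and linear speed of strainer_a below 0.03 m/s) or (world y of pot_b below 0.19 m and angle between strainer_b's own z axis and vertical below 0.1 rad and z of strainer_b in the frame of tray_floor below 0.006 m and x of strainer_b in the frame of tray between -0.15 and 0.15 m and y of strainer_b in the frame of tray between -0.12 and 0.12 m and contact force between strainer_b and the fingers below 0.1 N and linear speed of strainer_b below 0.03 m/s))), for 0.3 s.
At the end, for the whole second after the job is handed in: The strainer of the pot nearer the tray lies in the tray, inside its walls: axis within 16 degrees of level, foot centre under 24 mm and cap middle under 36 mm above the tray floor, at rest (under 20 mm/s), not touched; the other strainer still home, bystanders in place (((world y of pot_a below 0.19 m and angle between strainer_a's own z axis and vertical between 1.3 and 1.85 rad and z of strainer_a_cap in the frame of tray_floor below 0.036 m and z of strainer_a in the frame of tray_floor below 0.024 m and x of strainer_a in the frame of tray between -0.147 and 0.147 m and y of strainer_a in the frame of tray between -0.117 and 0.117 m and x of strainer_a_cap in the frame of tray between -0.147 and 0.147 m and y of strainer_a_cap in the frame of tray between -0.117 and 0.117 m and linear speed of strainer_a below 0.02 m/s and contact force between strainer_a and the fingers below 0.1 N and z of strainer_b in the frame of pot_b below 0.02 m and angle between strainer_b's own z axis and vertical below 0.1 rad) or (world y of pot_b below 0.19 m and angle between strainer_b's own z axis and vertical between 1.3 and 1.85 rad and z of strainer_b_cap in the frame of tray_floor below 0.036 m and z of strainer_b in the frame of tray_floor below 0.024 m and x of strainer_b in the frame of tray between -0.147 and 0.147 m and y of strainer_b in the frame of tray between -0.117 and 0.117 m and x of strainer_b_cap in the frame of tray between -0.147 and 0.147 m and y of strainer_b_cap in the frame of tray between -0.117 and 0.117 m and linear speed of strainer_b below 0.02 m/s and contact force between strainer_b and the fingers below 0.1 N and z of strainer_a in the frame of pot_a below 0.02 m and angle between strainer_a's own z axis and vertical below 0.1 rad)) and distance of each of wheel, wrench, screwdriver, brush, can, jar, elbow from where it was at the start of the episode below 0.03 m).
It fails at once if the strainer of the other pot (the one farther from the tray) is turned more than about 15 degrees or shifted more than 10 mm ((world y of pot_a below 0.19 m and (distance of strainer_b from where it was at the start of the episode above 0.01 m or angle between the x axis of strainer_b and the x axis of pot_b, either way round above 0.26 rad)) or (world y of pot_b below 0.19 m and (distance of strainer_a from where it was at the start of the episode above 0.01 m or angle between the x axis of strainer_a and the x axis of pot_a, either way round above 0.26 rad))).
It fails at once if the strainer being pulled falls or topples: with no finger on it, it moves faster than 0.4 m/s, or swings faster than 4 rad/s while leaning more than 0.2 rad ((world y of pot_a below 0.19 m and (linear speed of strainer_a above 0.4 m/s or (angular speed of strainer_a above 4 rad/s and angle between strainer_a's own z axis and vertical above 0.2 rad)) and contact force between strainer_a and the fingers below 0.01 N) or (world y of pot_b below 0.19 m and (linear speed of strainer_b above 0.4 m/s or (angular speed of strainer_b above 4 rad/s and angle between strainer_b's own z axis and vertical above 0.2 rad)) and contact force between strainer_b and the fingers below 0.01 N)).
It fails at once if a bystander (wheel, wrench, screwdriver, brush, can, jar or elbow) is moved more than 30 mm (distance of any of wheel, wrench, screwdriver, brush, can, jar, elbow from where it was at the start of the episode above 0.03 m).
It also fails if it takes over 70 s, if anything falls off the work surface, if the arm or the gripper's body presses on something with over 40 N, if the wrist force passes 120 N, or if a joint passes its speed limit or range.

## Working session

There is one attempt and no reset: what is moved stays moved. The work goes in short steps, each a Python script; the robot and the scene stay as the last script left them, time stands still between calls to the robot, and variables do not carry over. Pictures are saved under pics/ and viewed, about 8 in all and at most 12, crops included, and the job is handed in when it is done.

```bash
ls; mkdir -p pics; python3 - <<'E'
from bench import manip,cams,current_clock,current_eef_rot
import cv2,numpy as np
for n in("scene","top"):
    c=cams.camera(n);cv2.imwrite(f"pics/{n}0.png",c["color"]);print(n,np.round(c["camera_matrix"],1).tolist(),np.round(c["R"],3).tolist(),np.round(c["t"],3).tolist())
c=cams.camera("wrist");print(c["T_tool_cam"],c["camera_matrix"])
print(manip.finger_overhang,current_clock(),current_eef_rot())
E
```

```text
pics
scene [[370.6, 0.0, 319.6], [0.0, 370.6, 198.5], [0.0, 0.0, 1.0]] [[0.799, 0.601, -0.022], [0.358, -0.503, -0.787], [-0.484, 0.621, -0.617]] [-0.498, -0.114, 1.398]
top [[383.8, 0.0, 323.0], [0.0, 383.8, 201.6], [0.0, 0.0, 1.0]] [[0.014, -1.0, 0.009], [-0.984, -0.015, -0.176], [0.176, -0.006, -0.984]] [0.029, 0.588, 1.08]
[[ 9.99999832e-01 -5.37071251e-04  2.16164367e-04 -2.40751881e-05]
 [ 4.50423822e-04  9.56321011e-01  2.92318183e-01 -7.61093479e-02]
 [-3.63718218e-04 -2.92318037e-01  9.56321093e-01 -1.56578680e-01]
 [ 0.00000000e+00  0.00000000e+00  0.00000000e+00  1.00000000e+00]] [[359.94208922   0.         321.63928185]
 [  0.         359.94208922 203.02543852]
 [  0.           0.           1.        ]]
0.019 0.15 [-6.59709576e-04  7.86001654e-01 -6.18223760e-01 -5.89244547e-04]
```

View pics/top0.png

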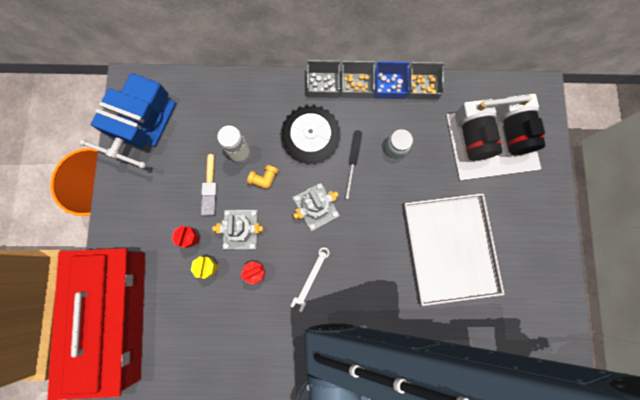

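View pics/scene0.png

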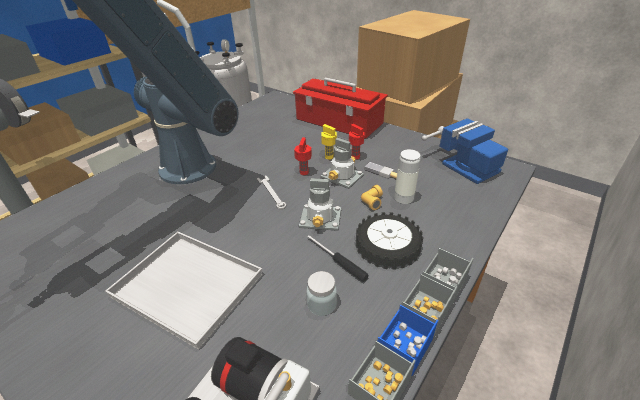

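The top view shows the tray with corners at about (404,202), (484,195), (502,295) and (420,305). The near pot is at (317,205), turned about 30°, and the far pot is at (239,229). Next I'll convert these to positions and look closer with the wrist camera.

```bash
cat > h.py <<'E'
from bench import *
import cv2,numpy as np
from scipy.spatial.transform import Rotation as Rn
def Q(R): q=R.as_quat(); return [q[3],q[0],q[1],q[2]]
def RQ(q): return Rn.from_quat([q[1],q[2],q[3],q[0]])
def down(yaw): # tool x at world angle yaw, z down
    return Q(Rn.from_euler('z',yaw)*Rn.from_euler('x',np.pi))
def bp(K,R,t,uv,z):
    d=R.T@np.linalg.solve(K,[uv[0],uv[1],1.]); o=-R.T@t
    return o+d*(z-o[2])/d[2]
def view(n):
    p,q=np.array(current_tool_pos()),current_eef_rot()
    c=cams.camera(n); K=np.array(c["camera_matrix"])
    if n=="wrist":
        T=np.eye(4);T[:3,:3]=RQ(q).as_matrix();T[:3,3]=p
        M=np.linalg.inv(T@np.array(c["T_tool_cam"]));R,t=M[:3,:3],M[:3,3]
    else: R,t=np.array(c["R"]),np.array(c["t"])
    return c["color"],K,R,t
def proj(K,R,t,X): x=K@(R@np.array(X)+t); return x[:2]/x[2]
E
python3 - <<'E'
from h import *
im,K,R,t=view("top")
for uv in[(404,202),(484,195),(502,295),(420,305)]: print("tray",bp(K,R,t,uv,.025).round(3))
for uv in[(317,205),(239,229)]: print("pot",bp(K,R,t,uv,.13).round(3))
print("wh",bp(K,R,t,(311,134),.05),"can",bp(K,R,t,(230,135),.17),"wr",bp(K,R,t,(324,252),0),bp(K,R,t,(299,303),0))
P=bp(K,R,t,(317,205),.13)
manip.reach([P[0],P[1],.36],down(0.0)) if manip.inverse_kinematics([P[0],P[1],.36],down(0.0)) is not None else manip.reach([P[0],P[1],.36],down(np.pi/2))
im,K,R,t=view("wrist");cv2.imwrite("pics/w1.png",im);np.savez("w1.npz",K=K,R=R,t=t);print(current_q(),current_tool_pos(),current_clock(),current_contact_force(),current_ft_torque())
im2,*_=view("top");cv2.imwrite("pics/t1.png",im2)
E
```

```text
tray [ 0.595 -0.208  0.025]
tray [ 0.62  -0.452  0.025]
tray [ 0.324 -0.487  0.025]
tray [ 0.293 -0.247  0.025]
pot [0.564 0.054 0.13 ]
pot [0.495 0.264 0.13 ]
wh [0.79666232 0.07705409 0.05      ] can [0.7461837  0.29341514 0.17      ] wr [0.44228123 0.03212264 0.        ] [0.29207187 0.10380922 0.        ]
[-1.02552795e-01  3.13767149e-01  1.38438467e+00 -2.16977695e-04
  1.44378854e+00 -1.01178421e-01] [0.56384882 0.05349118 0.35976613] 3.05 [-0.3424523   1.05371169  0.25729353] [-0.00779063  0.01039873 -0.07078192]
```

View pics/w1.png

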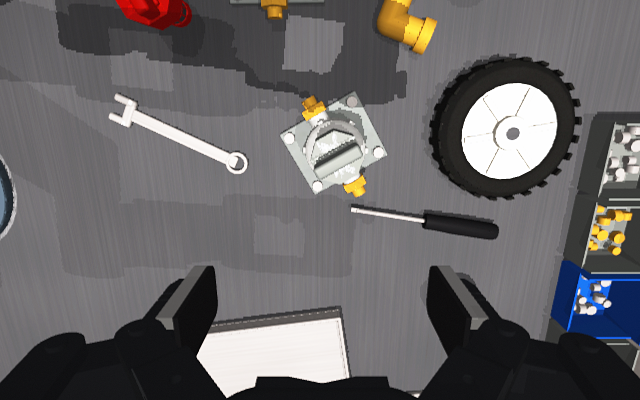

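```bash
python3 - <<'E'
import cv2
im=cv2.imread("pics/w1.png")[80:205,265:400];cv2.imwrite("pics/w1c.png",cv2.resize(im,None,fx=4.6,fy=4.6,interpolation=cv2.INTER_CUBIC))
E
```

```text
(no output)
```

View pics/w1c.png

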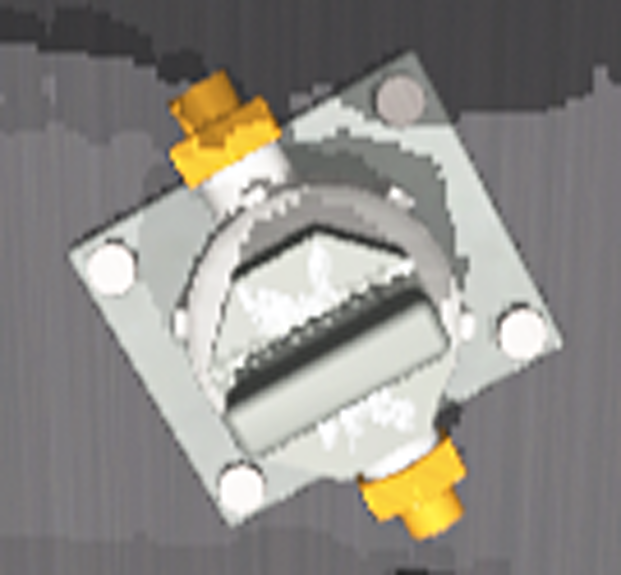

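The close-up shows the near pot. Its plate corners in the crop are (72,248), (410,52), (562,345) and (228,525), and the bar-top corners are (228,402), (425,290), (450,352) and (252,460). I'll solve the pose and check reachability for each phase.

```bash
python3 - <<'E'
from h import *
d=np.load("w1.npz");K,R,t=d["K"],d["R"],d["t"]
def B(cs,z): return np.array([bp(K,R,t,(265+(u+.5)/4.6-.5,80+(v+.5)/4.6-.5),z) for u,v in cs])
pl=B([(72,248),(410,52),(562,345),(228,525)],.01);ba=B([(228,402),(425,290),(450,352),(252,460)],.148)
for n,c in(("plate",pl),("bar",ba)):
    m=c.mean(0);e=[np.linalg.norm(c[i]-c[i-1]) for i in(1,2,3,0)]
    a=(c[1]-c[0]+c[2]-c[3]);print(n,m.round(4),np.round(e,4),np.degrees(np.arctan2(a[1],a[0])))
c=ba.mean(0)
yb=np.arctan2(*(ba[1]-ba[0]+ba[2]-ba[3])[1::-1])
print("q now",current_q())
# grasp: jaws across bar
for k in(-1,1,):
    y=yb+k*np.pi/2; print(k,y,manip.inverse_kinematics([c[0],c[1],.14],down(y)))
# lay: strainer at tray centre, tip direction psi (cap falls toward psi), jaws horizontal perp
C=np.array([.455,-.345])
for psi in np.radians(np.arange(-180,180,30)):
  for a0 in np.radians([25,40,55]):
    f=np.array([np.cos(psi),np.sin(psi),0])
    out=[]
    for s in(1,-1):
      ok=True
      for th in np.linspace(-a0,np.radians(80)-a0,5):
        phi=th+a0
        z=-(np.cos(th)*np.array([0,0,1])+np.sin(th)*f)   # tool axis: body leans toward f by th
        x=s*np.array([-f[1],f[0],0]);M=np.c_[x,np.cross(z,x),z]
        p=np.r_[C,0]+f*(-.04+.082*np.sin(phi))+[0,0,.003+.082*np.cos(phi)+.0165*np.sin(phi)+.01]
        j=manip.inverse_kinematics(p.tolist(),Q(Rn.from_matrix(M)))
        if j is None: ok=False;break
      out.append((ok and np.round(j,2).tolist()) if ok else False)
    print(np.degrees(psi).round(),np.degrees(a0).round(),out)
E
```

```text
plate [0.5818 0.0595 0.01  ] [0.1154 0.0989 0.1178 0.0985] 29.133715980529548
bar [0.5822 0.0606 0.148 ] [0.0505 0.015  0.0508 0.0145] 29.450370700877613
q now [-1.02450246e-01  3.13746945e-01  1.38441618e+00 -1.38938870e-04
  1.44381784e+00 -1.01168981e-01]
-1 -1.056790392131712 [-8.70983038e-02  5.72627170e-01  1.60695155e+00 -4.44089210e-16
  9.62013933e-01  9.69692088e-01]
1 2.084802261458081 [-0.0870983   0.57262717  1.60695155  0.          0.96201393 -2.17190057]
-180.0 25.0 [[-1.43, 0.96, 2.19, 1.71, 0.96, -1.58], False]
-180.0 40.0 [[-1.29, 0.79, 2.13, 1.58, 0.67, -1.23], False]
-180.0 55.0 [[-1.14, 0.69, 2.03, 1.06, 0.45, -0.54], [-1.14, 0.69, 2.03, 1.06, 0.45, 2.6]]
-150.0 25.0 [[-1.4, 0.93, 1.81, 1.01, 1.14, -1.15], False]
-150.0 40.0 [[-1.3, 0.81, 1.83, 0.89, 0.93, -0.95], False]
-150.0 55.0 [[-1.17, 0.73, 1.82, 0.65, 0.76, -0.63], False]
-120.0 25.0 [[-1.26, 1.0, 1.43, 0.65, 1.5, -1.06], False]
-120.0 40.0 [[-1.2, 0.88, 1.51, 0.55, 1.28, -0.98], False]
-120.0 55.0 [[-1.11, 0.79, 1.59, 0.42, 1.05, -0.85], False]
-90.0 25.0 [[-1.09, 1.1, 1.09, 0.4, 1.84, -1.17], False]
-90
[... 1081 characters left out ...]
6]]
60.0 55.0 [False, [-0.54, 0.76, 1.7, -0.64, 0.79, 0.46]]
90.0 25.0 [[-0.35, 0.92, 2.0, 4.52, 0.9, -1.84], [-0.35, 0.92, 2.0, 4.52, 0.9, 1.3]]
90.0 40.0 [False, False]
90.0 55.0 [False, [-0.59, 0.7, 1.92, -0.97, 0.44, 0.28]]
120.0 25.0 [[-0.64, 1.04, 2.35, 3.5, 1.19, -1.47], [-0.64, 1.04, 2.35, 3.5, 1.19, 1.68]]
120.0 40.0 [[-0.7, 0.81, 2.25, 3.53, 0.62, -1.62], [-0.7, 0.81, 2.25, 3.53, 0.62, 1.52]]
120.0 55.0 [[-0.76, 0.68, 2.1, 4.29, 0.13, -2.45], [-0.76, 0.68, 2.1, 4.29, 0.13, 0.69]]
150.0 25.0 [False, False]
150.0 40.0 [[-1.08, 0.83, 2.32, 2.59, 0.71, -1.58], [-1.08, 0.83, 2.32, 2.59, 0.71, 1.56]]
150.0 55.0 [[-0.98, 0.68, 2.14, 1.92, 0.2, -0.78], [-0.98, 0.68, 2.14, 1.92, 0.2, 2.36]]
```

Both fits agree: pot at (0.582, 0.060), yaw 29°, and y is below 0.19. Next I'll grasp the bar and feel which way the thread gives.

```bash
cat >> h.py <<'E'
C=np.array([.582,.060]); YB=np.radians(29.3)
def F(): return np.array(current_contact_force()).round(2)
def T(): return np.array(current_ft_torque()).round(3)
E
python3 - <<'E'
from h import *
y0=YB-np.pi/2
manip.reach([*C,.22],down(y0))
manip.line_to([*C,.141],rate=.12)
print("pre",F(),T(),current_clock())
manip.move_gripper(0.0)
f0,t0=F(),T();print("grip",f0,t0,current_gripper_width(),current_tool_pos(),current_clock())
for s in(1,-1):
    for a in(.06,.12,.18,.24):
        manip.line_to([*C,.141],down(y0+s*a),rate=.1)
        tz=T()[2]; print(s*a,F(),T(),current_clock())
        if abs(tz-t0[2])>.8: break
    manip.line_to([*C,.141],down(y0),rate=.1)
print(F(),T(),current_clock())
E
```

```text
pre [0.4  0.6  0.32] [-0.001 -0.031  0.023] 4.9083
grip [-0.24  0.71 -0.54] [0.02  0.052 0.004] -0.0014678546061565685 [0.58198675 0.05998592 0.14095117] 5.675
0.06 [0.56 0.13 0.51] [0.055 0.004 0.012] 5.925
0.12 [ 0.44  0.79 -0.78] [ 0.02  -0.048 -0.037] 6.175
0.18 [-0.82 -0.27  0.78] [0.005 0.014 0.013] 6.425
0.24 [-0.2   0.24 -0.17] [ 0.006 -0.004  0.003] 6.675
-0.06 [-0.49  0.69 -0.43] [-0.017 -0.005 -0.063] 7.3167
-0.12 [0.21 0.79 0.08] [-0.004 -0.019 -0.031] 7.5667
-0.18 [ 0.13 -1.    0.49] [-0.014  0.001 -0.025] 7.8167
-0.24 [ 0.13 -0.54 -0.09] [ 0.008 -0.004  0.023] 8.0667
[0.47 0.22 0.01] [-0.012  0.018 -0.011] 8.4583
```

The gripper shut on nothing, so I need to look before going on.

```bash
python3 - <<'E'
from h import *
im,K,R,t=view("wrist");np.savez("w2.npz",K=K,R=R,t=t)
im2,K2,R2,t2=view("scene")
print(proj(K2,R2,t2,[*C,.148]),proj(K,R,t,current_tool_pos()))
u,v=map(int,proj(K2,R2,t2,[*C,.148]))
a=cv2.resize(im2[v-70:v+80,u-75:u+75],(500,500),interpolation=cv2.INTER_CUBIC)
cv2.imwrite("pics/w2.png",im);cv2.imwrite("pics/s2.png",a);print(u,v)
E
```

```text
[319.5577152  180.11023056] [320.76693269 259.47235267]
319 180
```

View pics/s2.png

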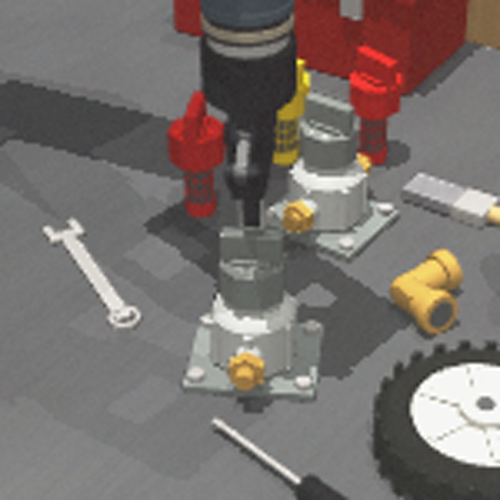

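View pics/w2.png

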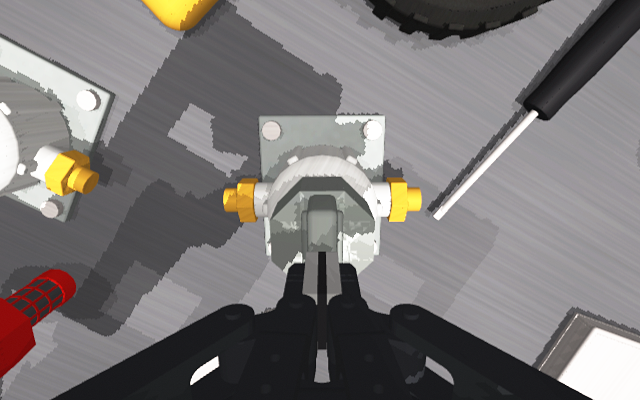

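The jaws closed just short of the bar's near end: the bar spans about (322,197) to (322,250) and the TCP projects to (321,259). I'll re-measure from this picture and compare with the first one.

```bash
python3 - <<'E'
from h import *
d=np.load("w2.npz");K,R,t=d["K"],d["R"],d["t"]
for uv in[(307,197),(337,197)]: print("barfar",bp(K,R,t,uv,.148).round(4))
for uv in[(260,116),(384,116)]: print("plate",bp(K,R,t,uv,.01).round(4))
print("cam",(-R.T@t).round(4))
d1=np.load("w1.npz");print("cam1",(-d1["R"].T@d1["t"]).round(4),(d1["R"].T@[0,0,1]).round(3))
top,K2,R2,t2=view("top")
# where does pot project, C hypothesis, in top & scene
im=cv2.imread("pics/top0.png")
for P in([.582,.06],[.564,.054],[.604,.072]):
    print(P,"top",proj(K2,R2,t2,[*P,.148]).round(1))
s,K3,R3,t3=view("scene")
for P in([.582,.06],[.564,.054],[.604,.072]): print(P,"scene bar",proj(K3,R3,t3,[*P,.148]).round(1),"base",proj(K3,R3,t3,[*P,0]).round(1))
print("tcp in scene",proj(K3,R3,t3,current_tool_pos()).round(1))
E
```

```text
barfar [0.608  0.0813 0.148 ]
barfar [0.6143 0.07   0.148 ]
plate [0.6103 0.1302 0.01  ]
plate [0.6573 0.046  0.01  ]
cam [0.6486 0.0968 0.2975]
cam1 [0.5657 0.1283 0.5163] [-0.001 -0.292 -0.956]
[0.582, 0.06] top [315.  197.2]
[0.564, 0.054] top [317.1 203.8]
[0.604, 0.072] top [310.7 189.1]
[0.582, 0.06] scene bar [319.6 180.1] base [320.6 219. ]
[0.564, 0.054] scene bar [313.3 179. ] base [314.8 217.8]
[0.604, 0.072] scene bar [328.2 180.7] base [328.6 219.6]
tcp in scene [319.6 182.1]
```

```bash
python3 - <<'E'
from h import *
d=np.load("w2.npz");K,R,t=d["K"],d["R"],d["t"]
im=cv2.imread("pics/w2.png")[180:320,240:405];cv2.imwrite("pics/w2c.png",cv2.resize(im,None,fx=4.2,fy=4.2,interpolation=cv2.INTER_CUBIC))
p=np.array(current_tool_pos());
for dz in(-.03,0,.019):print(dz,proj(K,R,t,p-[0,0,dz]).round(1))
E
```

```text
-0.03 [320.6 292.8]
0 [320.8 259.4]
0.019 [320.9 243.5]
```

View pics/w2c.png

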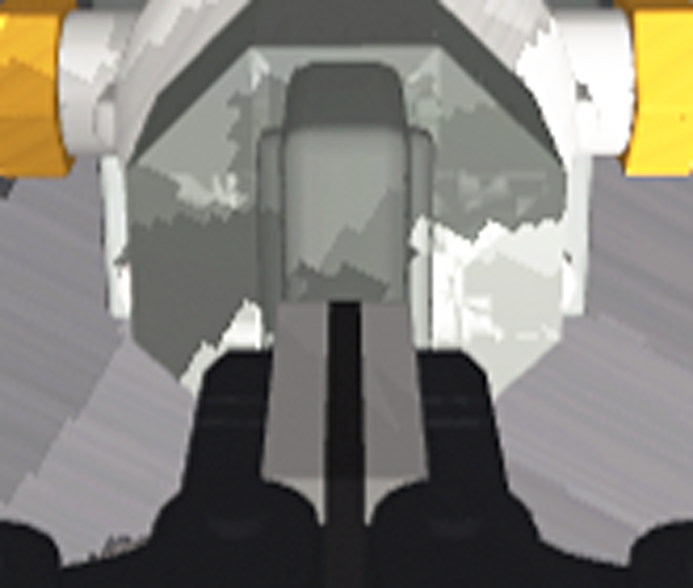

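This shows the shut fingertips sitting above the bar's top face. They end at row ~251, where a true 19 mm overhang would put their near face at ~224, so the tips are about 9 mm clear of the bar. The scene view agrees, so the horizontal position is right and the fingers are about 35 mm too high. I'll open, go lower while watching force, and close again.

```bash
python3 - <<'E'
from h import *
y0=YB-np.pi/2
manip.move_gripper(1.0);print("w",current_gripper_width())
for z in(.128,.118,.110):
    manip.line_to([*C,z],down(y0),rate=.1);print(z,F(),T(),current_tool_pos())
    if abs(F()[2])>6: break
im,K,R,t=view("wrist");cv2.imwrite("pics/w3.png",im)
manip.move_gripper(0.0)
print("grip",F(),T(),current_gripper_width(),current_clock())
im,K,R,t=view("wrist");cv2.imwrite("pics/w4.png",im)
im2,*_=view("scene")
a=np.hstack([cv2.resize(im[150:350,220:420],(400,400)),cv2.resize(im2[120:220,270:370],(400,400),interpolation=cv2.INTER_CUBIC)]);cv2.imwrite("pics/c4.png",a)
E
```

```text
w 1.0014368451719327
0.128 [-0.68  0.53 -0.05] [ 0.023 -0.013  0.027] [0.58129234 0.06005104 0.12734001]
0.118 [ 0.06 -0.23 -0.77] [0.045 0.044 0.043] [0.581531   0.06005253 0.11760277]
0.11 [-0.44  1.38  0.23] [-0.027 -0.035  0.068] [0.58161664 0.06003387 0.10970418]
grip [ 0.29 -0.26  2.18] [-0.04   0.03   0.016] 0.15022140362879155 10.925
```

View pics/c4.png

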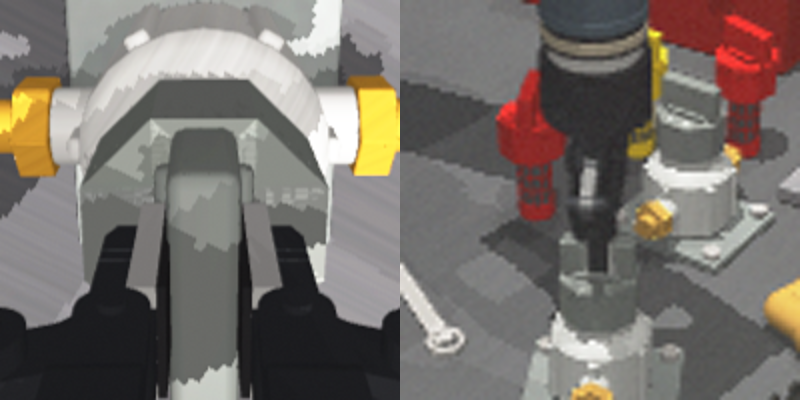

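Now it holds the bar (width 0.15, about 13 mm), so the true fingertips are roughly 35 mm short of nominal along the tool axis. Next I'll feel the thread.

```bash
python3 - <<'E'
from h import *
y0=YB-np.pi/2; z=current_tool_pos()[2]
t0=T()
for s in(1,-1):
    for a in(.06,.12,.18,.24):
        manip.line_to([*C,z],down(y0+s*a),rate=.1)
        x=[];f=[]
        for _ in range(5): manip.hold(.02);x.append(T());f.append(F())
        tz=np.mean(x,0)[2]; print(s*a,np.mean(f,0).round(2),np.mean(x,0).round(3),np.round(current_q()[5],3))
        if abs(tz)>1.0: break
    manip.line_to([*C,z],down(y0),rate=.1)
print(F(),T(),current_gripper_width(),current_clock())
E
```

```text
0.06 [ 0.02 -0.02  1.11] [-0.027  0.007  0.01 ] 0.912
0.12 [-0.19 -0.02  1.41] [ 0.039 -0.005  0.004] 0.853
0.18 [-0.2   0.19  1.59] [0.037 0.007 0.015] 0.793
0.24 [-0.04  0.25  1.37] [ 0.029 -0.001  0.031] 0.733
-0.06 [-0.71  0.65  1.72] [0.178 0.07  0.007] 1.029
-0.12 [-0.8   2.23  2.7 ] [0.399 0.174 0.195] 1.089
-0.18 [-1.26  2.52  3.05] [0.532 0.255 0.733] 1.149
-0.24 [2.07 1.85 0.36] [ 0.286 -0.288 -0.079] 1.211
[ 0.7  -1.04 -0.1 ] [-0.042 -0.103  0.001] 0.14846872260441357 14.475
```

Counter-clockwise turns freely; clockwise meets a stop at about 0.15 rad. So it is a right-hand thread. First unscrewing stroke, timing line_to against reach.

```bash
python3 - <<'E'
from h import *
import json
y0=YB-np.pi/2; z0=.1097
th=0
for k,(d,m) in enumerate([(.6,'l'),(.6,'r'),(1.2,'r'),(1.1,'r')]):
    th+=d; p=[*C,z0+.008*th/2/np.pi]; c=current_clock()
    (manip.line_to(p,down(y0+th),rate=.1) if m=='l' else manip.reach(p,down(y0+th)))
    print(th,m,"dt",round(current_clock()-c,2),F(),T(),round(current_q()[5],3),np.round(current_tool_pos(),4),current_gripper_width())
im,K,R,t=view("wrist");cv2.imwrite("pics/w5.png",im)
json.dump(th,open("th.json","w"));print(current_clock())
E
```

```text
0.6 l dt 0.75 [-0.37  0.11  0.78] [-0.062  0.045 -0.008] 0.373 [0.5815 0.0599 0.1103] 0.14857545271411285
1.2 r dt 0.62 [ 0.21  0.1  -5.15] [0.093 0.068 0.002] -0.226 [0.581  0.0602 0.1104] 0.14973112323679766
2.4 r dt 1.11 [-4.68 -2.17 -5.27] [-0.372  0.878  0.047] -1.427 [0.5799 0.0597 0.1119] 0.14847844323796536
3.5 r dt 1.02 [-4.43 -5.92 -4.31] [-1.08   0.964  0.049] -2.528 [0.5802 0.0584 0.1136] 0.15028188452255314
18.0333
```

```bash
python3 - <<'E'
from h import *
import json
y0=YB-np.pi/2; z0=.1097; th=json.load(open("th.json")); off=0
def rep(n): print(n,round(current_clock(),2),F(),T(),round(current_q()[5],3),np.round(current_tool_pos(),4),round(current_gripper_width(),3))
for k,st in enumerate([3.0,3.2]):
    manip.move_gripper(1.0); off-=np.pi
    manip.reach([*C,z0+.008*th/2/np.pi],down(y0+th+off))
    manip.move_gripper(0.0); rep("regrasp")
    for i in range(2):
        th+=st/2
        manip.reach([*C,z0+.008*th/2/np.pi],down(y0+th+off)); rep(f"th {th:.2f}")
json.dump([th,off],open("th.json","w"))
im,K,R,t=view("wrist");im2,*_=view("scene")
a=np.hstack([cv2.resize(im[150:350,220:420],(400,400)),cv2.resize(im2[120:220,270:370],(400,400),interpolation=cv2.INTER_CUBIC)]);cv2.imwrite("pics/c6.png",a)
E
```

```text
regrasp 22.03 [ 0.29 -0.07  0.72] [-0.007  0.049 -0.007] 0.613 [0.582  0.06   0.1143] 0.148
th 5.00 23.38 [-3.37 -0.76  4.9 ] [-0.136  0.859  0.016] -0.887 [0.5809 0.0599 0.1161] 0.147
th 6.50 24.72 [-4.66 -3.48  4.79] [-0.675  0.93   0.052] -2.387 [0.5808 0.059  0.1179] 0.149
regrasp 28.72 [-0.94 -0.33  0.84] [-0.004  0.031 -0.006] 0.754 [0.5821 0.06   0.1181] 0.147
th 8.10 30.14 [-4.12  0.39  5.47] [-0.072  0.859  0.002] -0.845 [0.5808 0.0601 0.1201] 0.147
th 9.70 31.57 [-4.41 -3.63  5.52] [-0.622  0.889 -0.029] -2.445 [0.5808 0.0589 0.1221] 0.148
```

View pics/c6.png

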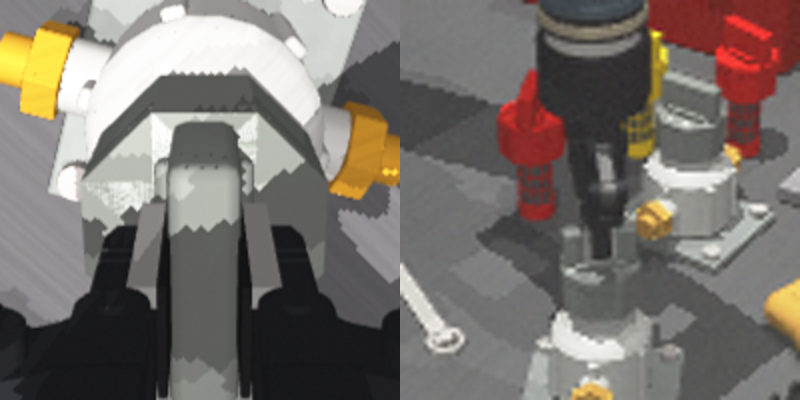

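The cap is turning with the jaws and climbing. Last stroke, then a cautious lift.

```bash
python3 - <<'E'
from h import *
import json
y0=YB-np.pi/2; z0=.1097; th,off=json.load(open("th.json"))
def rep(n): print(n,round(current_clock(),2),F(),T(),round(current_q()[5],3),np.round(current_tool_pos(),4),round(current_gripper_width(),3))
manip.move_gripper(1.0); off-=np.pi
manip.reach([*C,z0+.008*th/2/np.pi],down(y0+th+off))
manip.move_gripper(0.0); rep("regrasp")
th+=1.7
manip.reach([*C,z0+.008*th/2/np.pi],down(y0+th+off)); rep(f"th {th:.2f}")
z=current_tool_pos()[2]
manip.line_to([*C,z+.006],rate=.04); rep("lift6")
json.dump([th,off],open("th.json","w"))
if abs(F()[2])<15:
    manip.line_to([*C,z+.02],rate=.05); rep("lift20")
    if abs(F()[2])<15:
        manip.line_to([*C,.25],rate=.15); rep("up")
im,K,R,t=view("wrist");im2,*_=view("scene")
a=np.hstack([cv2.resize(im[150:350,220:420],(400,400)),cv2.resize(im2[80:220,250:390],(400,400),interpolation=cv2.INTER_CUBIC)]);cv2.imwrite("pics/c7.png",a)
E
```

```text
regrasp 35.67 [-0.19  0.19  1.7 ] [-0.023  0.082 -0.038] 0.696 [0.5821 0.06   0.1222] 0.152
th 11.40 37.17 [-4.73 -1.45  5.32] [-0.244  0.918  0.009] -1.004 [0.5807 0.0599 0.1242] 0.148
lift6 37.47 [-3.73 -1.38 -3.58] [-0.207  0.715 -0.025] -1.004 [0.5808 0.06   0.1294] 0.147
lift20 37.9 [-3.16 -0.75 -3.59] [-0.13   0.959 -0.047] -1.004 [0.5816 0.0601 0.1446] 0.148
up 38.76 [-0.01 -0.35 -4.57] [-0.022  0.026  0.002] -1.004 [0.5818 0.0601 0.2493] 0.155
```

View pics/c7.png

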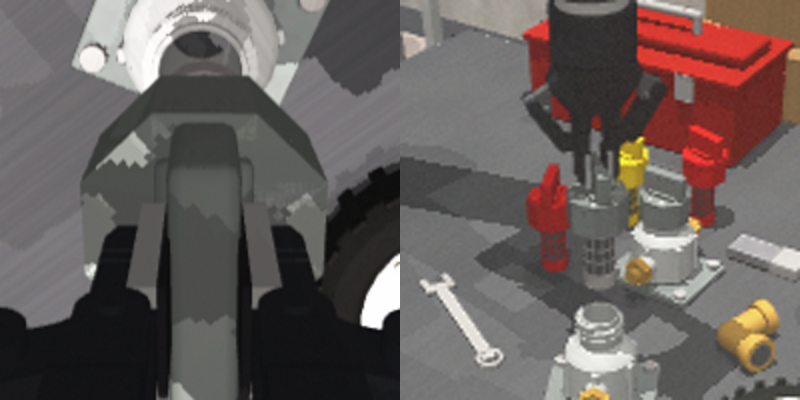

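The strainer is out of the pot and clear, with Fz about −4.6 N, which fits a 0.45 kg part. I'll check the planned laying path with IK, then stand the strainer in the tray.

```bash
cat >> h.py <<'E'
PSI=-.65; f=np.array([np.cos(PSI),np.sin(PSI),0]); ez=np.array([0,0,1.])
S=np.array([.457,-.348])-.06*f[:2]
def lay(phi,clear,s,D=.035,a0=np.radians(40),back=0):
    th=phi-a0; z=-(np.cos(th)*ez+np.sin(th)*f); x=s*np.array([-f[1],f[0],0])
    cap=np.r_[S,.003+clear]+f*(.0165*(1-np.cos(phi))+.082*np.sin(phi))+ez*(.082*np.cos(phi)+.0165*np.sin(phi))
    return (cap+z*(D-back)).tolist(),Q(Rn.from_matrix(np.c_[x,np.cross(z,x),z]))
def rep(n): print(n,round(current_clock(),2),F(),T(),np.round(current_q(),2),np.round(current_tool_pos(),4),round(current_gripper_width(),3))
E
python3 - <<'E'
from h import *
print("S",S)
for s in(1,-1):
    print(s,[None if (j:=manip.inverse_kinematics(*lay(np.radians(p),.004,s,back=b))) is None else np.round(j,2).tolist() for p,b in[(0,.12),(0,0),(40,0),(80,0),(80,.1)]])
manip.reach([*S,.21],down(PSI)); rep("over")
manip.line_to([*S,.107],rate=.15); b=F()[2]; rep("low")
z=.107
while z>.088:
    z-=.002; manip.line_to([*S,z],rate=.05)
    fz=np.mean([F()[2],F()[2]])
    if fz-b>4: break
rep("contact")
im,K,R,t=view("wrist");im2,K2,R2,t2=view("scene")
u,v=map(int,proj(K2,R2,t2,[*S,.06]));print(u,v)
cv2.imwrite("pics/c8.png",np.hstack([cv2.resize(im[100:350,195:445],(400,400)),cv2.resize(im2[v-70:v+70,u-70:u+70],(400,400),interpolation=cv2.INTER_CUBIC)]))
E
```

```text
S [ 0.40923497 -0.31168882]
1 [None, [-0.99, 0.76, 2.31, 2.78, 0.64, 1.61], [-0.85, 0.7, 1.7, -0.0, 0.74, -1.77], [-0.79, 1.06, 1.09, -0.09, 1.68, -1.69], [-0.78, 1.06, 0.85, -0.09, 1.92, -1.7]]
-1 [None, [-0.99, 0.76, 2.31, 2.78, 0.64, -1.54], [-0.85, 0.7, 1.7, -0.0, 0.74, 1.37], [-0.79, 1.06, 1.09, -0.09, 1.68, 1.45], [-0.78, 1.06, 0.85, -0.09, 1.92, 1.44]]
over 40.38 [ 0.1   0.36 -4.43] [-0.008 -0.044  0.023] [-0.87  0.39  1.71  0.    1.04 -0.22] [ 0.4099 -0.3111  0.2101] 0.15
low 41.22 [-0.52 -0.17 -4.41] [-0.005 -0.058  0.038] [-0.87  0.55  1.81  0.    0.78 -0.22] [ 0.4101 -0.3121  0.1076] 0.147
contact 42.47 [-1.9   1.75  8.98] [ 0.457  0.383 -0.009] [-0.87  0.56  1.82 -0.    0.76 -0.22] [ 0.4094 -0.3119  0.0987] 0.149
182 252
```

```bash
python3 - <<'E'
import h
from h import *
for o in(.03,.02,.01,0):
  h.S=np.array([.457,-.348])-o*f[:2]
  for a in(25,30,35,40):
    for s in(1,-1):
      r=[]
      for p,b in[(80,0),(80,.1),(60,0),(40,0),(20,0),(0,0),(0,.06),(0,.1),(0,.12)]:
        j=manip.inverse_kinematics(*lay(np.radians(p),.004,s,a0=np.radians(a),back=b))
        r.append("-" if j is None else f"{j[3]:.1f}/{j[4]:.2f}/{j[5]:.1f}")
      print(o,a,s,*r)
E
```

```text
0.03 25 1 -0.1/2.07/-1.7 -0.1/2.38/-1.7 -0.1/1.63/-1.7 -0.0/1.16/-1.7 0.0/0.63/-1.8 - 0.8/0.16/-2.6 0.5/0.24/-2.4 0.5/0.28/-2.3
0.03 25 -1 -0.1/2.07/1.4 -0.1/2.38/1.4 -0.1/1.63/1.4 -0.0/1.16/1.4 0.0/0.63/1.3 1.5/0.11/-0.2 0.8/0.16/0.5 0.5/0.24/0.8 0.5/0.28/0.8
0.03 30 1 -0.1/1.97/-1.7 -0.1/2.25/-1.7 -0.1/1.52/-1.7 -0.0/1.04/-1.7 0.1/0.50/-1.8 2.4/0.21/2.0 2.0/0.16/2.5 - -
0.03 30 -1 -0.1/1.97/1.4 -0.1/2.25/1.4 -0.1/1.52/1.4 -0.0/1.04/1.4 0.1/0.50/1.3 2.4/0.21/-1.1 2.0/0.16/-0.7 1.4/0.16/-0.1 1.2/0.18/0.1
0.03 35 1 -0.1/1.86/-1.7 -0.1/2.12/-1.7 -0.1/1.41/-1.7 -0.0/0.92/-1.7 0.2/0.36/-1.9 2.7/0.37/1.8 2.5/0.31/1.9 2.3/0.26/2.1 2.1/0.24/2.3
0.03 35 -1 -0.1/1.86/1.4 -0.1/2.12/1.4 -0.1/1.41/1.4 -0.0/0.92/1.4 0.2/0.36/1.2 2.7/0.37/-1.4 2.5/0.31/-1.2 2.3/0.26/-1.0 2.1/0.24/-0.9
0.03 40 1 -0.1/1.75/-1.7 -0.1/2.00/-1.7 -0.1/1.29/-1.7 -0.0/0.79/-1.8 0.4/0.23/-2.1 2.8/0.55/1.7 2.7/0.51/1.7 2.6/0.47/1.8 2.5/0.44/1.8
0.03 40 -1 -0.1/1.75/1.4 -0.1/2.00/1.4 -0.1/1.29/1.4 -0.0/0.79/1.4 0.4/0.23/1.0 2.8/0.55/-1.5 2.7/0.51/-1.4 2.6/0.47/-1.4 2.5/0.44/-1.3
0.02 25 1 -0.1/2.10/-1.7 -0.1/2.42/-1.7 -0.1/1
[... 2387 characters left out ...]
5/-1.8 2.2/0.16/2.3 - - 0.9/0.19/-2.7
0 30 -1 -0.1/2.05/1.4 -0.1/2.36/1.4 -0.1/1.59/1.4 -0.0/1.10/1.4 0.1/0.55/1.3 2.2/0.16/-0.9 1.6/0.14/-0.3 1.1/0.16/0.2 0.9/0.19/0.4
0 35 1 -0.1/1.93/-1.7 -0.1/2.22/-1.7 -0.1/1.47/-1.7 -0.0/0.97/-1.7 0.1/0.42/-1.9 2.6/0.30/1.9 2.4/0.25/2.0 2.2/0.22/2.3 2.0/0.20/2.5
0 35 -1 -0.1/1.93/1.4 -0.1/2.22/1.4 -0.1/1.47/1.4 -0.0/0.97/1.4 0.1/0.42/1.2 2.6/0.30/-1.3 2.4/0.25/-1.1 2.2/0.22/-0.9 2.0/0.20/-0.7
0 40 1 -0.1/1.82/-1.7 -0.1/2.08/-1.7 -0.1/1.35/-1.7 -0.0/0.85/-1.7 0.3/0.28/-2.0 2.7/0.47/1.7 2.6/0.43/1.8 2.5/0.40/1.9 2.5/0.37/1.9
0 40 -1 -0.1/1.82/1.4 -0.1/2.08/1.4 -0.1/1.35/1.4 -0.0/0.85/1.4 0.3/0.28/1.1 2.7/0.47/-1.4 2.6/0.43/-1.4 2.5/0.40/-1.3 2.5/0.37/-1.2
```

View pics/c8.png

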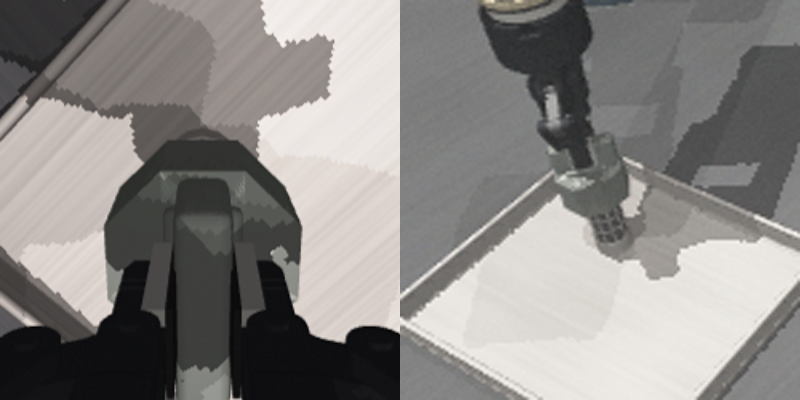

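The view shows the strainer standing in the tray's near corner, still held, with contact felt at TCP z 0.0987 against 0.0967 expected. Tipping it radially runs through the wrist singularity, so I'll check tangential tipping instead.

```bash
python3 - <<'E'
import h
from h import *
for ps in(.92,.7,1.2,-2.22,-2.5):
  h.PSI=ps;h.f=np.array([np.cos(ps),np.sin(ps),0])
  h.S=np.array([.457,-.348])-.04*h.f[:2]
  for a in(40,):
    for s in(1,-1):
      r=[]
      for p,b in[(0,.12),(0,0),(20,0),(40,0),(60,0),(80,0),(80,.1)]:
        j=manip.inverse_kinematics(*lay(np.radians(p),.004,s,a0=np.radians(a),back=b))
        r.append("-" if j is None else "/".join(f"{x:.1f}" for x in j[[0,3,4,5]] ) if isinstance(j,np.ndarray) else "/".join(f"{j[i]:.1f}" for i in(0,3,4,5)))
      print(ps,s,h.S.round(3),*r)
E
```

```text
0.92 1 [ 0.433 -0.38 ] -1.3/0.5/1.4/2.3 -1.2/0.6/1.2/2.2 -1.0/0.4/0.9/2.5 - -0.6/-0.5/0.8/-2.7 -0.4/-0.8/1.0/-2.3 -0.3/-0.7/1.2/-2.4
0.92 -1 [ 0.433 -0.38 ] -1.3/0.5/1.4/-0.9 -1.2/0.6/1.2/-0.9 -1.0/0.4/0.9/-0.7 -0.8/-0.0/0.7/-0.2 -0.6/-0.5/0.8/0.4 -0.4/-0.8/1.0/0.8 -0.3/-0.7/1.2/0.7
0.7 1 [ 0.426 -0.374] -1.4/0.6/1.3/2.3 -1.2/0.8/1.1/2.2 -1.0/0.5/0.8/2.6 - -0.6/-0.4/0.9/-2.6 -0.5/-0.7/1.2/-2.3 -0.4/-0.6/1.3/-2.4
0.7 -1 [ 0.426 -0.374] -1.4/0.6/1.3/-0.8 -1.2/0.8/1.1/-0.9 -1.0/0.5/0.8/-0.5 -0.8/-0.0/0.8/0.1 -0.6/-0.4/0.9/0.6 -0.5/-0.7/1.2/0.8 -0.4/-0.6/1.3/0.8
1.2 1 [ 0.443 -0.385] -1.2/0.4/1.6/2.2 -1.1/0.5/1.4/2.1 -1.0/0.3/1.0/2.3 -0.8/-0.0/0.7/2.7 - -0.4/-1.1/0.8/-2.3 -0.3/-0.9/1.0/-2.4
1.2 -1 [ 0.443 -0.385] -1.2/0.4/1.6/-1.0 -1.1/0.5/1.4/-1.0 -1.0/0.3/1.0/-0.8 -0.8/-0.0/0.7/-0.4 -0.6/-0.6/0.6/0.2 -0.4/-1.1/0.8/0.8 -0.3/-0.9/1.0/0.7
-2.22 1 [ 0.481 -0.316] -0.3/-0.7/1.3/0.6 -0.5/-0.8/1.0/0.7 -0.7/-0.5/0.8/0.3 -0.9/-0.0/0.7/-0.2 -1.1/0.4/0.9/-0.7 -1.2/0.6/1.1/-1.0 -1.3/0.6/1.3/-0.9
-2.22 -1 [ 0.481 -0.316] -0.3/-0.7/1.3/-2.5 -0.5/-0.8/1.0/-2.4 -0.7/-0.5/0.8/-2.8 - -1.1/0.4/0.9/2.4 -1.2/0.6/1.1/2.2 -1.3/0.6/1.3/2.2
-2.5 1 [ 0.489 -0.324] -0.4/-0.6/1.5/0.7 -0.5/-0.7/1.2/0.8 -0.7/-0.4/0.9/0.5 -0.9/-0.0/0.7/0.1 -1.1/0.5/0.8/-0.6 -1.3/0.8/1.0/-1.0 -1.4/0.7/1.1/-0.9
-2.5 -1 [ 0.489 -0.324] -0.4/-0.6/1.5/-2.4 -0.5/-0.7/1.2/-2.3 -0.7/-0.4/0.9/-2.6 - -1.1/0.5/0.8/2.6 -1.3/0.8/1.0/2.2 -1.4/0.7/1.1/2.2
```

Tipping along ψ=−2.22 with s=+1 is smooth. I'll move the strainer there, stand it, release, then take the cap flats with a tilted tool.

```bash
cat >> h.py <<'E'
PSI=-2.22; f=np.array([np.cos(PSI),np.sin(PSI),0]); S=np.array([.457,-.348])-.04*f[:2]; SS=1
E
python3 - <<'E'
from h import *
p=np.array(current_tool_pos())
manip.line_to([p[0],p[1],.115],rate=.1)
manip.reach([*S,.115],down(PSI)); 
manip.hold(.1); b=np.mean([F()[2] for _ in range(3)]); rep("over")
manip.line_to([*S,.101],rate=.06)
z=.101
while z>.09:
    z-=.001; manip.line_to([*S,z],rate=.05)
    if F()[2]-b>4.5: break
rep("contact")
p=np.array(current_tool_pos()); print("yaw",np.degrees(RQ(current_eef_rot()).as_euler('zyx')).round(1))
manip.move_gripper(1.0); rep("open")
manip.hold(.35)
manip.line_to([*S,.24],rate=.2); rep("up")
manip.reach(*lay(0,0,SS,back=.12)); rep("pre")
im,*_=view("scene");cv2.imwrite("pics/s9.png",im);im,*_=view("wrist");cv2.imwrite("pics/w9.png",im)
E
```

```text
over 44.48 [ 0.08  0.24 -3.8 ] [-0.044  0.024  0.06 ] [-0.78  0.6   1.65 -0.    0.89  1.44] [ 0.4809 -0.316   0.1148] 0.152
contact 45.61 [-2.02  1.16  1.49] [0.165 0.193 0.038] [-0.78  0.62  1.66 -0.    0.86  1.44] [ 0.4814 -0.3163  0.0988] 0.146
yaw [127.2   0.  180. ]
open 46.31 [ 0.9  -0.03 -0.61] [-0.048  0.023  0.005] [-0.78  0.62  1.66  0.    0.86  1.44] [ 0.4812 -0.3162  0.098 ] 0.999
up 47.52 [ 0.82 -0.12 -0.43] [-0.019  0.012 -0.019] [-0.78  0.44  1.53  0.    1.17  1.44] [ 0.4805 -0.3155  0.239 ] 1.0
pre 48.31 [-0.57 -0.28 -0.02] [ 0.215 -0.12   0.019] [-0.35  0.73  1.49 -0.7   1.26  0.64] [ 0.5137 -0.2726  0.1493] 1.003
```

```bash
python3 - <<'E'
from h import *
im=cv2.imread("pics/w9.png");s=cv2.imread("pics/s9.png")
u,v=210,240
cv2.imwrite("pics/c9.png",np.hstack([cv2.resize(im,(480,300)),cv2.resize(s[v-75:v+75,u-80:u+80],(320,300),interpolation=cv2.INTER_CUBIC)]))
_,K,R,t=view("wrist")
for n,z in(("foot",.003),("cap",.085),("bartop",.135)): print(n,(proj(K,R,t,[*S,z])*.75).round())
E
```

```text
foot [240.  90.]
cap [240. 152.]
bartop [240. 202.]
```

View pics/c9.png

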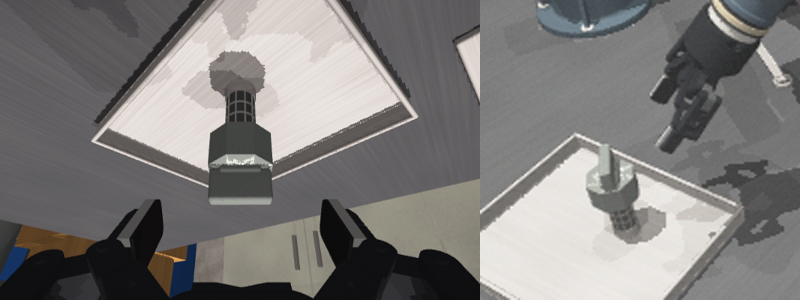

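The left panel shows the strainer upright and square to the jaws: bar top at (240,200), where 202 was predicted. The open tips project to 31 mm behind the nominal TCP, which confirms the tool offset. Next: approach, grip the flats, tip and lower.

```bash
python3 - <<'E'
from h import *
D=.039
f0=F()
for b in(.05,.025,.012,0):
    manip.line_to(*lay(0,0,SS,D=D,back=b),rate=.12)
    d=np.linalg.norm(F()-f0)
    if d>7: print("touch at",b);break
rep("at")
if d<=7:
    manip.move_gripper(0.0); rep("grip")
E
```

```text
at 50.09 [ 0.44 -0.12 -0.03] [ 0.258 -0.213 -0.012] [-0.48  0.84  1.6  -0.83  1.03  0.74] [ 0.4657 -0.336   0.055 ] 1.003
grip 50.48 [0.23 1.4  3.17] [ 0.243 -0.089 -0.072] [-0.47  0.84  1.6  -0.83  1.03  0.74] [ 0.4662 -0.3359  0.0557] 0.649
```

Width 0.649 is 55 mm, so it holds the flats. Now I'll tip it over slowly.

```bash
python3 - <<'E'
from h import *
D=.039
manip.line_to(*lay(0,.005,SS,D=D),rate=.05); rep("lift")
for p in(16,32,48,64,79):
    manip.line_to(*lay(np.radians(p),.006,SS,D=D),rate=.06); rep(p)
    if abs(F()).max()>25: break
manip.hold(.1);b=np.mean([F()[2] for _ in range(3)])
c=.006
while c>-.004:
    c-=.001; manip.line_to(*lay(np.radians(80),c,SS,D=D),rate=.05)
    if F()[2]-b>5: break
rep(f"down c={c:.3f}")
E
```

```text
lift 50.73 [ 0.13  0.62 -4.58] [ 0.599 -0.473 -0.025] [-0.48  0.83  1.6  -0.83  1.03  0.73] [ 0.4662 -0.3358  0.0596] 0.651
16 51.16 [ 0.65  0.63 -5.5 ] [ 0.317 -0.349  0.039] [-0.62  0.74  1.66 -0.58  0.84  0.44] [ 0.4565 -0.348   0.0568] 0.651
32 51.68 [ 1.22 -0.04 -4.89] [ 0.051 -0.082  0.05 ] [-0.79  0.71  1.69 -0.21  0.74  0.01] [ 0.4497 -0.3561  0.0479] 0.65
48 52.21 [-0.42  0.41 -4.83] [-0.267  0.17  -0.006] [-0.95  0.73  1.68  0.19  0.78 -0.44] [ 0.4444 -0.3634  0.037 ] 0.65
64 52.67 [-0.51  0.84 -4.91] [-0.491  0.361  0.017] [-1.1   0.8   1.65  0.47  0.94 -0.78] [ 0.4408 -0.3685  0.0239] 0.647
79 53.08 [ 0.26  1.06 -5.36] [-0.73   0.505  0.032] [-1.2   0.91  1.59  0.63  1.13 -0.97] [ 0.4396 -0.3701  0.0105] 0.65
down c=-0.001 54.93 [-2.03 -1.24  5.84] [0.106 0.229 0.251] [-1.21  0.93  1.58  0.64  1.14 -0.99] [ 0.4393 -0.3714  0.0037] 0.652
```

```bash
python3 - <<'E'
from h import *
D=.039
manip.line_to(*lay(np.radians(80),-.0018,SS,D=D),rate=.05); rep("press")
manip.move_gripper(1.0); rep("open")
manip.line_to(*lay(np.radians(80),.0,SS,D=D,back=.03),rate=.06)
manip.line_to(*lay(np.radians(80),.0,SS,D=D,back=.11),rate=.12); rep("back")
s,K,R,t=view("scene");cv2.imwrite("pics/s10.png",s)
# numeric check: dark strainer pixels on the white tray vs the predicted outline
cap=np.r_[S,0]+f*(.0165*(1-np.cos(1.396))+.082*np.sin(1.396))
for n,X in(("foot",[*(S+f[:2]*.0165),.019]),("cap",[cap[0],cap[1],.031]),("barend",[*(cap[:2]+f[:2]*.045),.04])): print(n,np.round(X,3),proj(K,R,t,X).round(1))
s0=cv2.imread("pics/scene0.png");d=cv2.absdiff(cv2.GaussianBlur(s,(3,3),0),cv2.GaussianBlur(s0,(3,3),0)).max(2)
x0,x1,y0,y1=110,260,235,340
g=s.max(2)[y0:y1:3,x0:x1:2]
for r in g: print("".join(" .:*#"[4-min(4,int(v)//48)] for v in r))
E
```

```text
press 55.18 [-4.84 -1.94  9.13] [0.42  0.16  0.347] [-1.21  0.93  1.58  0.64  1.14 -0.99] [ 0.4394 -0.3714  0.0037] 0.645
open 55.59 [0.88 0.38 1.17] [-0.27   0.187  0.001] [-1.21  0.93  1.58  0.64  1.14 -0.99] [ 0.4394 -0.3711  0.0016] 1.004
back 57.08 [0.43 0.13 0.35] [-0.259  0.206 -0.017] [-1.3   0.82  1.5   0.55  1.33 -0.93] [ 0.3965 -0.4269  0.0875] 1.0
foot [ 0.471 -0.329  0.019] [195.4 278.1]
cap [ 0.424 -0.391  0.031] [162.4 282.1]
barend [ 0.397 -0.427  0.04 ] [142.3 283.9]
***::::::::::::::::::::********::::::.:***********************:::::::::::::
#*:::::::::::::::::::*********:::::::::::.:******************::::::::::::::
***::::::::::::::::*********::::::::::::::::.:**************:::::::::::::::
**#:.*::::::::::::********::::::.::::.....:::::..:*********::::::::::::::::
*####**:::::::::********.:::::....::.........::::::.:*****:::::::::::::::::
:###****#*::::********::::::::::................::::::  :::::::::::::::::::
::::****#:::********:::::::.::.:.  ................::::::.  :::::::::::::::
::::::::***********:::::::::.::        ...............  :::::  ::::::::::::
:::
[... 1348 characters left out ...]
::::::::::::::::
::::::::******:::                                        :::*::::::::::::::
::::::**********:::                                    ::::*:::::::::::::::
:::::::::*::::::::::::                                ::::*::::::::::::::::
::::::::::::::::::::::::                             :::**:::::::::::::::::
:::::::::::::::::::::::::::                        .:::*:::::::::::::::::::
::::::::::::::::::::::::::.::.                    ::::*::::::::::::::::::::
:::::::::::::::::::::::::::::.::                 ::::*:::::::::::::::::::::
:::::::::::::::::::::::::::::::.::.            .:::*:::::::::::::::::::::::
::::::::::::::::::::::::::::::::::.::         ::::*::::::::::::***:::::::::
```

The scene pixels show the strainer lying over columns ~138–200, rows ~273–290, which matches the predicted outline of (142,284) to (195,278). I'll do a quick bystander comparison, then hand in.

```bash
python3 - <<'E'
from h import *
s,*_=view("scene");s0=cv2.imread("pics/scene0.png")
for n,(u,v) in dict(wheel=(390,238),wrench=(272,192),screwdr=(340,257),brush=(380,170),can=(407,177),jar=(321,292),elbow=(372,197),farpot=(342,155)).items():
    a=s0[v-16:v+16,u-16:u+16];r=cv2.matchTemplate(s[v-26:v+26,u-26:u+26],a,cv2.TM_CCOEFF_NORMED);_,m,_,l=cv2.minMaxLoc(r);print(n,(l[0]-10,l[1]-10),round(m,2))
rep("end"); manip.job_done()
E
```

```text
wheel (0, 0) 1.0
wrench (0, 0) 0.97
screwdr (0, 0) 1.0
brush (0, 0) 1.0
can (0, 0) 1.0
jar (0, 0) 1.0
elbow (0, 0) 1.0
farpot (0, 0) 1.0
end 57.18 [-1.    0.07  0.86] [-0.188  0.161  0.015] [-1.3   0.82  1.5   0.55  1.33 -0.93] [ 0.3966 -0.4265  0.0873] 1.002
the job is handed in; nothing more can be done
```

I pulled the strainer from the pot beside the tray and laid it on its side in the tray, then handed the job in at 57.2 s of the 70 s. `job_done()` reports no verdict, so the result rests on my own checks.

**What I did**
- **Unscrewing:** clockwise met a stop and counter-clockwise gave, so it is a right-hand thread. I turned it about 1.8 turns in four strokes and lifted it straight out; the wrist carried about 4.6 N.
- **Standing:** I stood it on its foot in the tray, let go and held still for 0.35 s. The picture shows it upright.
- **Laying:** I took it again by the flats of the cap (width reading 55 mm for the 56 mm cap). I tipped it 80° just above the floor, lowered it until it touched, opened the gripper and backed away.

**Last checks**
- **Strainer:** its pixels in the scene view match the outline predicted for it lying down, and the fingers are clear of it. I judged this from pixel values only, because my 12 picture views were used up.
- **Bystanders and far pot:** none shows any shift against the first picture (0 px).

**What failed or disagreed**
- **First grasp:** it closed on nothing. The fingertips sit about 35 mm farther back along the tool than `manip.finger_overhang` states. I worked that out from the pictures and corrected for it.
- **First tray spot:** tipping there ran into the wrist's limits, so I moved the strainer, still held, before standing it.
- **Pushing on the stop:** while feeling the thread the jaws slipped slightly on the bar, at about 0.7 N m.

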